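# Make up a nut-bar portion on the sprung scale

### The arm

A 7-joint arm with a two-finger parallel gripper is mounted at the origin on the work surface. World frame = base frame: x ahead of the robot, y to its left, z up, the work surface at z = 0. Lengths are in m, angles in rad, forces in N, time in s.
With the tool pointing down it reaches from about 0.425 to 0.925 m from the base axis. Payload 6.8 kg.
Tool frame: the origin (TCP) lies on the centre line of the jaws, within the pads' length; the fingertips stand 17 mm ahead of it and the grasp point (between the pads) lies 2 mm behind it; z points along the fingers, x is the direction in which the jaws open and shut, and the axes are right-handed (so a half turn about z gives the same grasp; the last joint's range is limited). The gripper opens to 85 mm and grips with 20 to 120 N. Pads are 22 mm wide; open, the fingers measure 114 mm over their backs; the gripper's body (76 mm by 85 mm) begins 54 mm behind the grasp point. The pads swing forward as they close: fully open they stand 13 mm farther back than shut.
Start: joints at [1.065, 0.477, 0.022, 1.555, -0.011, 1.109, -0.083], TCP at [0.261, -0.622, 0.248] pointing down, gripper open.
Joint ranges: [-2.96, 2.96], [-0.34, 2.1], [-1.41, 1.46], [0.24, 2.44], [-1.37, 4.51], [0.17, 1.92], [-2.96, 2.96]. Speed limits (rad/s): [2.39, 2.39, 3.14, 3.14, 3.14, 3.14, 3.14].

### API

Orientations are given as a unit quaternion [w, x, y, z].
In Python, from station import status, read_camera, camera_model, bot gives the robot as it stands.
- The arm moves only by the tool arm_command, never from a script. Its argument "series" is a list of rows, each a list of 3 entries, a list of its own where there are three numbers: the finger opening in mm, from 0 to 85.4, then the shift along the tool's x, y, z in mm, then the turn about the tool's z in rad. In form: [[gripper, [dx, dy, dz], roll], ...]. A call has 1 to 8 rows; each row is the pose to reach, as a shift and turn from the pose commanded when the call began, along the tool's axes at that moment; what a row does not reach only later rows make up. A row lasts 1/8 s, in which the tool goes at most 62.5 mm and 10.7 degrees, less where a joint would pass 70% of its speed; a pose out of reach is approached as far as the arm can. A call with a gripper value outside its range is refused whole. The fingers move at their own pace and stop on an object; "squeeze" is the grip in N (left out, the last holds). Time passes only in rows, so rows that repeat a pose let the fingers close. It gives the time, the measured TCP pose, the force and the opening at its end, in the units of the state.
- status.get_obs(): the state, without advancing time (a new reading comes with each control period).
- read_camera(name): name is "scene" or "side" or "wrist"; returns the picture (400x640x3 uint8, blue, green, red); there is no depth.
- camera_model(name): a dict with "fov_y" (degrees; the focal length in pixels is half the picture's height over the tangent of half this angle, whatever the lens; pixels are square), "cx", "cy" (the principal point, pixels), "R" (3x3) and "t" (3): a world point X has camera coordinates R X + t. Camera axes: x right, y down, z forward; pixel columns grow to the right and rows downward; lengths in m; the calibration is good to about 2 mm. A picture is of the moment at which its call begins: read the wrist's pose just before it. camera_model takes no time and is no camera call; for the wrist camera it gives the pose at the moment of the call.
- bot.hand_in(): hands the job in, once; it reports no verdict.
The state is a dict: "t": time; "q": joint angles; "joint_vel": joint speeds; "joint_torque": joint torques, N m; "eef_pos": TCP position; "tool_rot": TCP orientation; "contact_force": force on the tool from outside, world axes, zero at the start; "torque": the same for the moment, N m; "gripper_width": opening from 0.0 (shut) to 1.0 (fully open).
Only numpy, scipy, OpenCV 4.12 (cv2) and the standard library are available. Lean on these libraries where they do the work, as an engineer would, in place of code of your own. Each camera call takes 0.05 s, during which the arm holds its last target.

### The job

The portion on the sprung scale is too heavy: take a bar off and make up the weight with shorter pieces from the cardboard tray, swapping by what the scale shows, until its pointer rests between the two jaws of the fork on the post with nothing touching the pan but its load. Set everything down gently and never force the pan down to its stop; every bar and piece ends lying either on the pan or in the tray, and the tin in the tray and the spatula on the table stay where they are.

Things in the scene. Friction and masses are not known exactly. Their poses are not given: they have to be found in the camera images.
- scale: sprung portion scale, fixed: white housing 170 (x) by 200 (y) by 100 mm high, with a steel pan above it and a white graduated post (225 mm high) beyond the pan's +x edge, 34 mm to +y of the middle. Origin at the centre of the housing's underside on the table, x away from the robot (within 0.15 rad), y along the pan's long side. Scale and tray stand side by side, either may be on the left
- pan_part (a joint): how far the pan has sunk below its empty height, m (0 empty, stop at 0.118). It is a linear spring, 45 N/m: 1 mm for each 4.59 g lying on it; it rises after a load as that is lifted off (35 mm for a bar), and bobs for about a second after each change
- pan_top (a point): centre of the pan's flat upper surface; moves with the pan; 225 mm above the table when empty. The pan measures 200 mm along the scale's x and 260 mm along its y, with a lip standing 3 mm above the surface; two bars lie end to end at x = -50 mm, y = -63 and +63 mm, the other half (+x) is free at the start
- pointer (a point): tip, at mid-thickness, of the flat pointer blade (3 mm thick, 12 mm wide) that stands out from the pan's +x edge and moves up and down with the pan; the blade is look-only, 1.5 mm below the pan's surface
- fork (a point): middle of the gap of the dark steel fork clamped on the post, fixed: two level jaws, one above the other, 11 mm gap between them. The right weight puts the pointer blade in the gap: pointer at the height of this point, at most 4 mm above or below. The fork's height differs from run to run
- tray: shallow cardboard tray with white liner, fixed, 230 (x) by 310 mm (y), walls 4 mm thick and 18 mm high, floor 4 mm thick; origin at the centre of its underside on the table. Stock places in its frame: x = -50 mm with y = -90, 0, +90 mm, and x = 58 mm, y = 100 mm; the pieces are spread over these four, long sides along the tray's y. A tin stands near x = 60, y = -110 mm. Free for a bar: around x = 58, y = 0 mm
- bar_a: nut-brittle bar, 40 mm wide (its x), 118 mm long (its y), 26 mm high, about 160 g (true weight within 6 percent), at the start on the half of the pan nearer the robot; origin at the centre of its underside
- bar_b: nut-brittle bar, 40 mm wide (its x), 118 mm long (its y), 26 mm high, about 160 g (true weight within 6 percent), at the start on the half of the pan nearer the robot; origin at the centre of its underside
- piece_1: shorter piece of the same brittle, in the tray at the start: 40 mm wide (its x), 22 mm long (its y), 26 mm high, about 30 g (the true weight is up to 35 percent more or less: some are packed dense with nuts, some airy, which cannot be seen); origin at the centre of its underside
- piece_2: shorter piece of the same brittle, in the tray at the start: 40 mm wide (its x), 31 mm long (its y), 26 mm high, about 42 g (the true weight is up to 35 percent more or less: some are packed dense with nuts, some airy, which cannot be seen); origin at the centre of its underside
- piece_3: shorter piece of the same brittle, in the tray at the start: 40 mm wide (its x), 41 mm long (its y), 26 mm high, about 55 g (the true weight is up to 35 percent more or less: some are packed dense with nuts, some airy, which cannot be seen); origin at the centre of its underside
- piece_4: shorter piece of the same brittle, in the tray at the start: 40 mm wide (its x), 52 mm long (its y), 26 mm high, about 70 g (the true weight is up to 35 percent more or less: some are packed dense with nuts, some airy, which cannot be seen); origin at the centre of its underside
- spice_tin: bystander: small lidded aluminium tin, 56 mm across, 44 mm high, standing in a corner of the tray; origin at the centre of its underside. Leave it alone
- palette_knife: bystander: spatula, about 200 mm long, lying on the table between scale and tray. Leave it alone
Mind the look-alikes: they are no part of the job. Leave any turquoise look-alike of the bar_b alone. What is shaped like the bar_a but pink is not meant.

How it is judged:
By the outcome, as a careful person would: the job done as asked, in the order asked, and still so for the second after the job is handed in, with the robot touching nothing.
It also fails if it takes over 72 s, if anything falls off the work surface, if the arm or the gripper's body presses on something with over 40 N, if the wrist force passes 120 N, or if a joint passes its speed limit or range.

## Working session

There is one attempt and no reset: what is moved stays moved. The work goes in short steps, Python scripts to look and compute and a tool call to move; the robot and the scene stay as the last step left them, time stands still between calls to the robot, and variables do not carry over. Pictures are saved under pics/ and viewed, and the job is handed in when it is done.

Besides the shell and the picture viewer there is one more tool, called after "Request:" in YAML: its name, and indented under it one key for each argument. arm_command: Moves the arm, as the interface text tells. Its arguments: {"type":"object","properties":{"series":{"type":"array"},"squeeze":{"type":"number"}},"required":["series"]}

```bash
mkdir -p pics; ls
cat > h.py <<'E'
import numpy as np, cv2
from station import status, read_camera, camera_model, bot
def K(m):
    f=200/np.tan(np.radians(m['fov_y'])/2); return f
def ray(m,u,v):
    R=np.array(m['R']);t=np.array(m['t']);f=K(m)
    d=R.T@np.array([(u-m['cx'])/f,(v-m['cy'])/f,1.]); return -R.T@t,d
def onz(m,u,v,z):
    o,d=ray(m,u,v); return o+d*(z-o[2])/d[2]
def proj(m,X):
    c=np.array(m['R'])@np.array(X)+np.array(m['t']);f=K(m)
    return np.array([m['cx']+f*c[0]/c[2],m['cy']+f*c[1]/c[2]])
E
python3 - <<'E'
from h import *
s=status.get_obs();print(s)
for n in['scene','side','wrist']:
    m=camera_model(n);print(n,m)
    cv2.imwrite(f'pics/{n}0.png',read_camera(n))
E
```

```text
pics
{'t': 0.0, 'q': array([ 1.06489563,  0.47780694,  0.02233003,  1.55644644, -0.01149063,
        1.10929802, -0.08309667]), 'joint_vel': array([-0.00079648, -0.00026028,  0.00093431, -0.00031458,  0.00126786,
        0.00029956,  0.000333  ]), 'joint_torque': array([-1.84856681e-04, -5.96452224e+01,  1.60809807e+00, -2.81202006e+01,
        1.25496762e-02,  9.32079682e-03,  4.68885986e-06]), 'eef_pos': array([ 0.26126449, -0.6217809 ,  0.24732303]), 'tool_rot': array([-4.46669458e-04,  8.32894164e-01, -5.53431544e-01, -7.98942638e-04]), 'contact_force': array([ 0.26672232,  1.08920176, -0.03722427]), 'torque': array([-0.02690715,  0.05105157,  0.02940901]), 'gripper_width': 1.0012905398668146}
scene {'fov_y': 49.26096890359115, 'cx': 315.9487765084872, 'cy': 203.32558764716742, 'R': array([[-9.30500032e-01, -3.66291079e-01,  7.32390873e-04],
       [-3.01315564e-01,  7.64300843e-01, -5.70134328e-01],
       [ 2.08275351e-01, -5.30730691e-01, -8.21551162e-01]]), 't': array([0.46226401, 0.2647074 , 1.04874056])}
side {'fov_y': 45.653445181153614, 'cx': 321.1456949336337, 'cy': 202.8442363702402, 'R': array([[-0.88901354, -0.45781954,  0.0074962 ],
       [-0.30371719,  0.57736142, -0.75789818],
       [ 0.34265258, -0.67605847, -0.65232979]]), 't': array([0.46512003, 0.27692538, 1.23082469])}
wrist {'fov_y': 65.65414309780387, 'cx': 317.6667146992945, 'cy': 200.37892329889803, 'R': array([[ 0.38825858, -0.92154997, -0.00096398],
       [-0.87209823, -0.3677617 ,  0.32279406],
       [-0.29782537, -0.12448688, -0.94646874]]), 't': array([-0.67514322, -0.04330749,  0.38061766])}
```

View pics/scene0.png

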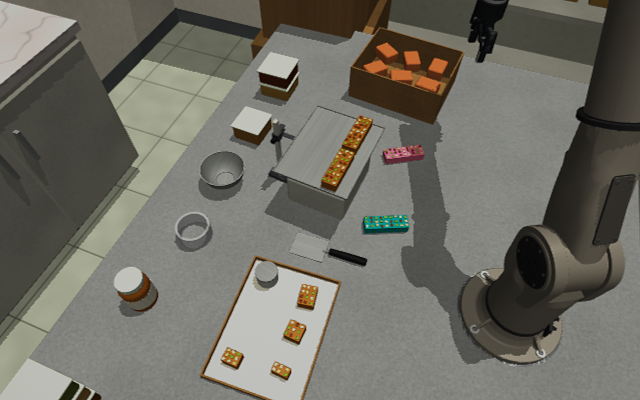

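View pics/side0.png

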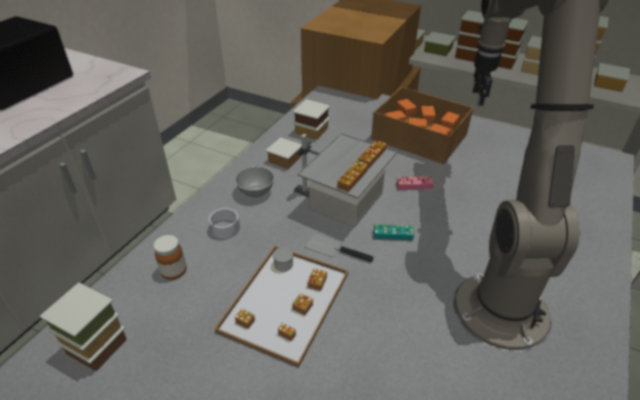

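View pics/wrist0.png

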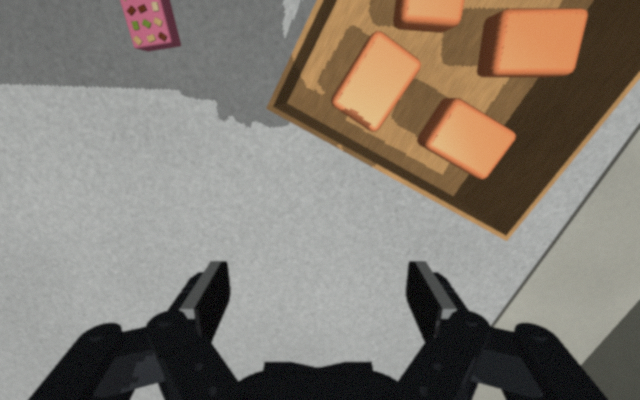

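Run:
```python
import cv2
a=cv2.imread('pics/scene0.png');
cv2.imwrite('pics/c1.png',cv2.resize(a[90:230,230:430],None,fx=4,fy=4,interpolation=cv2.INTER_CUBIC))
cv2.imwrite('pics/c2.png',cv2.resize(a[230:400,190:380],None,fx=3.5,fy=3.5,interpolation=cv2.INTER_CUBIC)[:600])
```

```text
(no output)
```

View pics/c1.png

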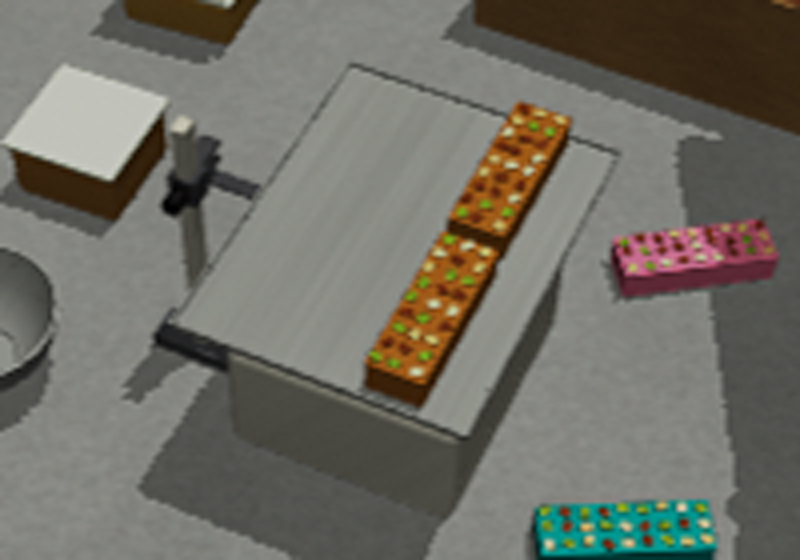

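View pics/c2.png

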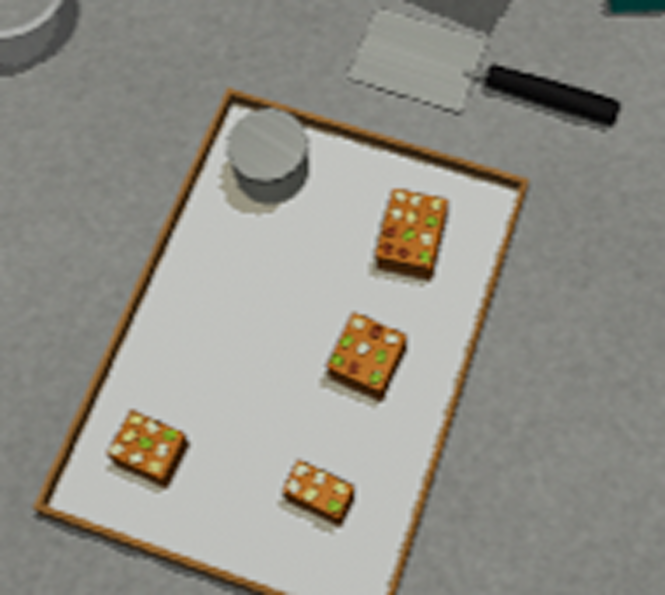

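Run:
```python
from h import *
m=camera_model('scene')
c=[(350,65),(620,152),(465,437),(172,322)]
P=[(x/4+230-.4,y/4+90-.4) for x,y in c]
for z in(.13,.14,.15,.16,.17):
    Q=np.array([onz(m,u,v,z) for u,v in P]);
    print(z,[round(np.linalg.norm(Q[i]-Q[(i+1)%4])*1000) for i in range(4)],Q.mean(0).round(3),[round(float(np.arctan2(*(Q[b]-Q[a])[[1,0]])),3) for a,b in((1,0),(2,3),(0,3),(1,2))])
c=[(229,92),(526,184),(40,508)]
Q=np.array([onz(m,x/3.5+190-.4,y/3.5+230-.4,.018) for x,y in c]);print(Q.round(3))
print([np.linalg.norm(Q[0]-Q[i]) for i in(1,2)],'centre',(Q[1]+Q[2])/2, np.arctan2(*(Q[0]-Q[1])[[1,0]]),np.arctan2(*(Q[2]-Q[0])[[1,0]])-np.pi/2)
```

```text
0.13 [208, 272, 208, 267] [ 0.545 -0.229  0.13 ] [-0.059, -0.08, 1.497, 1.496]
0.14 [206, 268, 206, 264] [ 0.542 -0.22   0.14 ] [-0.059, -0.08, 1.497, 1.496]
0.15 [203, 265, 203, 261] [ 0.539 -0.212  0.15 ] [-0.059, -0.08, 1.497, 1.496]
0.16 [201, 262, 201, 258] [ 0.536 -0.203  0.16 ] [-0.059, -0.08, 1.497, 1.496]
0.17 [199, 259, 199, 255] [ 0.533 -0.195  0.17 ] [-0.059, -0.08, 1.497, 1.496]
[[0.629 0.091 0.018]
 [0.402 0.08  0.018]
 [0.61  0.396 0.018]]
[np.float64(0.22690482824389333), np.float64(0.30595306868906796)] centre [0.50595242 0.23808194 0.018     ] 0.048873684613883334 0.06100206147678344
```

```bash
cat >> h.py <<'E'
def Rq(q):
    from scipy.spatial.transform import Rotation as R
    return R.from_quat([q[1],q[2],q[3],q[0]]).as_matrix()
def camtool():
    s=status.get_obs();m=camera_model('wrist');R=np.array(m['R']);C=-R.T@np.array(m['t']);T=Rq(s['tool_rot'])
    return T.T@(C-s['eef_pos']), R@T
SC=np.array([.535,-.203]);SY=-.07
TC=np.array([.506,.238]);TY=.055
def fr(c,y,p):
    return c+np.array([[np.cos(y),-np.sin(y)],[np.sin(y),np.cos(y)]])@np.array(p)
E
python3 - <<'E'
from h import *
print(camtool())
m=camera_model('scene')
for z in(.156,.18,.2,.225):
  for x in(.1,.12,.14): print(z,x,((proj(m,[*fr(SC,SY,(x,.034)),z])-[230,90])*4).round())
print(fr(SC,SY,(-.05,.063)),fr(SC,SY,(-.05,-.063)))
E
```

```text
(array([ 0.00072993, -0.08248988, -0.12615876]), array([[ 9.99999332e-01, -9.06956331e-04, -7.16563359e-04],
       [ 6.27220578e-04,  9.46507738e-01, -3.22680505e-01],
       [ 9.70889891e-04,  3.22679840e-01,  9.46507675e-01]]))
0.156 0.1 [243. 224.]
0.156 0.12 [216. 214.]
0.156 0.14 [190. 204.]
0.18 0.1 [242. 199.]
0.18 0.12 [214. 189.]
0.18 0.14 [187. 179.]
0.2 0.1 [240. 177.]
0.2 0.12 [212. 167.]
0.2 0.14 [185. 157.]
0.225 0.1 [238. 149.]
0.225 0.12 [210. 139.]
0.225 0.14 [182. 129.]
[ 0.48952885 -0.13665714] [ 0.48071605 -0.26234857]
```

Request:
arm_command:
  series:
    - [60,[-37,-48,0],-0.14]
    - [60,[-74,-96,0],-0.28]
    - [60,[-111,-144,0],-0.42]
    - [60,[-148,-192,0],-0.56]
    - [60,[-185,-240,0],-0.7]
    - [60,[-222,-288,0],-0.84]
    - [60,[-259,-336,0],-0.98]
    - [60,[-296,-384,0],-1.1]
  squeeze: 25

```text
t: 1.15
eef_pos: [0.5014, -0.199, 0.2483]
tool_rot: [0.0, 0.999, -0.035, 0.0]
contact_force: [-0.0, -1.6, -0.4]
gripper_width: 0.702
```

Run:
```python
from h import *
s=status.get_obs();print(s['t'],s['eef_pos'],s['tool_rot'],s['q'],s['contact_force'],s['gripper_width'],abs(s['joint_vel']).max())
a=read_camera('wrist');cv2.imwrite('pics/w1.png',a)
import json;m=camera_model('wrist');json.dump({k:np.array(v).tolist() for k,v in m.items()},open('w1.json','w'))
```

```text
1.15 [ 0.5013643  -0.19899693  0.24832022] [ 1.26683671e-04  9.99402077e-01 -3.45755978e-02  1.44944196e-05] [ 0.5870371   0.28225061 -0.38931888  1.85913325  0.12438458  1.02371855
  0.07758626] [-0.00800009 -1.59213899 -0.37894924] 0.7021258297487116 0.582133140176274
```

View pics/w1.png

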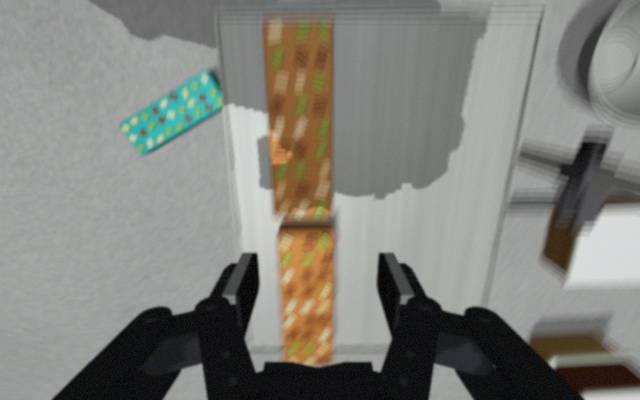

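Request:
arm_command:
  series:
    - [60,[0,0,0],0]
    - [60,[0,0,0],0]

```text
t: 1.45
eef_pos: [0.5, -0.202, 0.248]
tool_rot: [0.0, 0.999, -0.038, -0.0]
contact_force: [0.0, -0.8, -0.2]
gripper_width: 0.701
```

```bash
cat >> h.py <<'E'
import json
def snap(n,cam='wrist'):
    s=status.get_obs();m=camera_model(cam);a=read_camera(cam);cv2.imwrite(f'pics/{n}.png',a)
    json.dump({k:np.array(v).tolist() for k,v in m.items()},open(f'{n}.json','w'))
    print(s['t'],s['eef_pos'].round(4),s['tool_rot'].round(4),s['contact_force'].round(2),round(s['gripper_width'],3),abs(s['joint_vel']).max().round(3))
    return a,m
def crop(n,x0,y0,x1,y1,k):
    a=cv2.imread(f'pics/{n}.png')[y0:y1,x0:x1];cv2.imwrite(f'pics/{n}_c.png',cv2.resize(a,None,fx=k,fy=k,interpolation=cv2.INTER_CUBIC))
def ld(n): return json.load(open(n+'.json'))
E
python3 - <<'E'
from h import *
snap('w2');crop('w2',480,100,640,240,5)
E
```

```text
1.45 [ 0.5   -0.202  0.248] [ 3.000e-04  9.993e-01 -3.770e-02 -5.000e-04] [ 0.04 -0.82 -0.18] 0.701 0.016
```

View pics/w2.png

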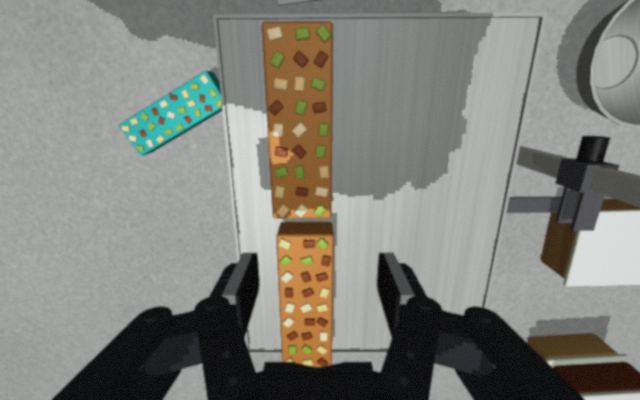

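View pics/w2_c.png

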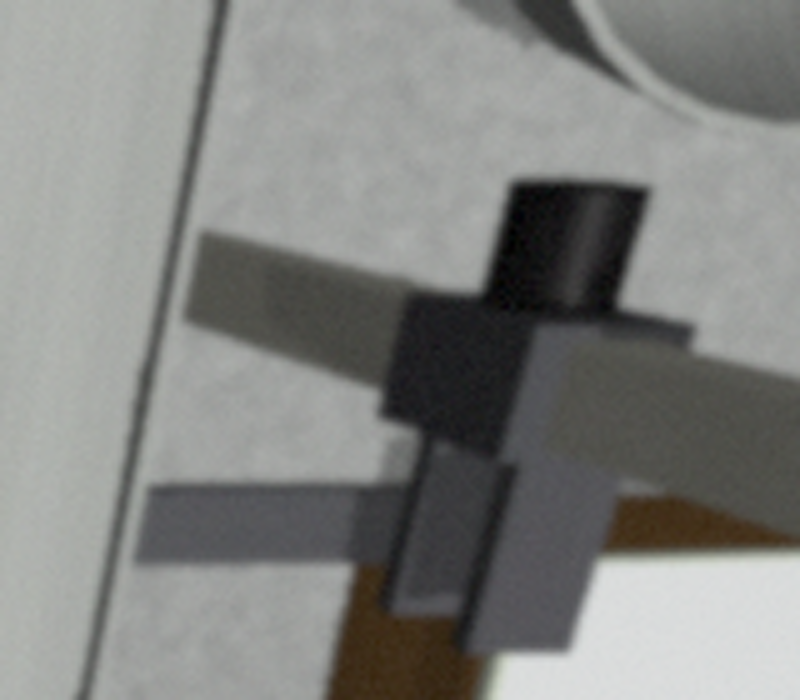

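Request:
arm_command:
  series:
    - [60,[50,0,-20],0]
    - [60,[100,0,-30],0]
    - [60,[100,0,-30],0]
    - [60,[100,0,-30],0]

```text
t: 2.0
eef_pos: [0.5994, -0.2093, 0.2776]
tool_rot: [0.0, 0.999, -0.038, -0.001]
contact_force: [-0.1, -0.6, 0.2]
gripper_width: 0.699
```

Run:
```python
from h import *
snap('w3');crop('w3',300,80,460,200,5)
```

```text
2.0 [ 0.5994 -0.2093  0.2776] [ 1.000e-04  9.993e-01 -3.760e-02 -9.000e-04] [-0.12 -0.55  0.22] 0.699 0.022
```

View pics/w3.png

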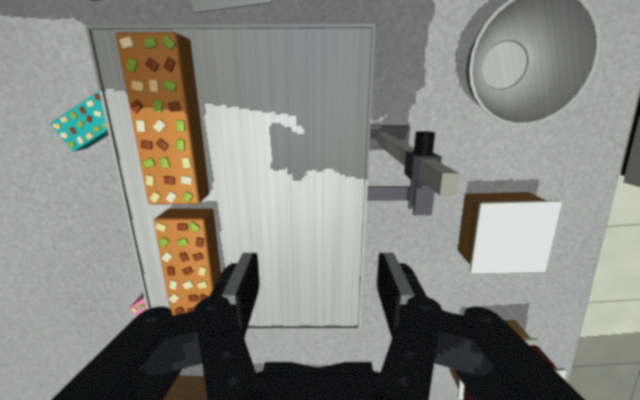

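Run:
```python
from h import *
crop('w3',350,110,470,220,6)
```

```text
(no output)
```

View pics/w3_c.png

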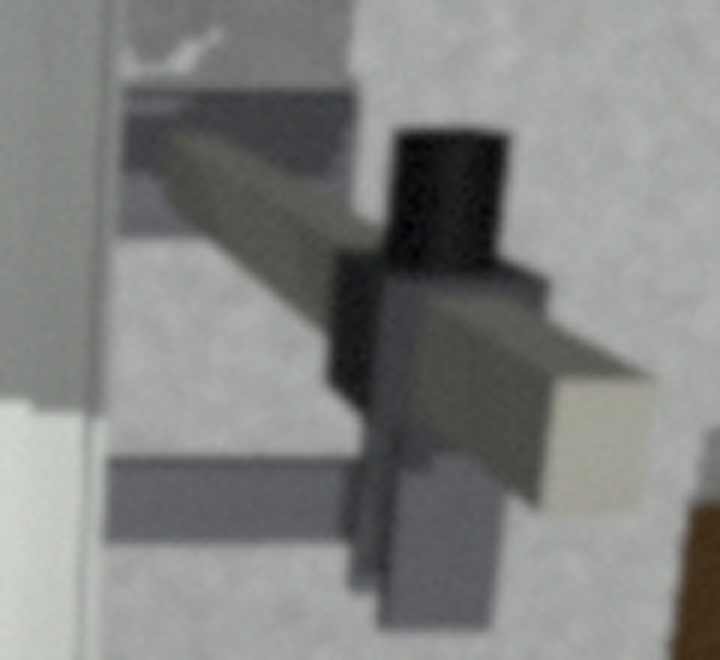

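```bash
cat >> h.py <<'E'
def tri(obs):
    A=np.zeros((3,3));b=np.zeros(3)
    L=[ray(m,u,v) for m,u,v in obs]
    for o,d in L:
        d=d/np.linalg.norm(d);M=np.eye(3)-np.outer(d,d);A+=M;b+=M@o
    X=np.linalg.solve(A,b);return X,[np.round(proj(m,X)-[u,v],1) for m,u,v in obs]
E
python3 - <<'E'
from h import *
m2=ld('w2');m3=ld('w3');ms=camera_model('scene')
a=lambda x,y:(m2,x/5+480-.4,y/5+100-.4)
b=lambda x,y:(m3,x/6+350-.42,y/6+110-.42)
for n,p,q in[('up L',(468,650),(378,630)),('up R',(572,652),(490,630)),('low L',(388,608),(350,590)),
 ('clampTL',(400,295),None),('blade+y root',(150,487),(110,458)),('blade-y root',(137,563),(108,542))]:
    if q: print(n,*tri([a(*p),b(*q)]))
# post top
print('posttop',[onz(*b(*p),.225).round(4) for p in((555,375),(652,378),(635,512),(538,512))])
# pan corner +x+y : w2 (542,17), w3 (374,26); -x+y: w2(214,16) w3(90,28); 
for p,q in(((541.5,17.5),(374,26)),((215.5,17),(91,28.5))): print('pan',*tri([(m2,*p),(m3,*q)]))
E
```

```text
up L [ 0.6711387  -0.21903874  0.18285582] [array([-0. ,  0.4]), array([ 0. , -0.4])]
up R [ 0.68547381 -0.22040212  0.18247979] [array([-0. ,  0.2]), array([ 0. , -0.2])]
low L [ 0.67185059 -0.21947967  0.16721173] [array([-0. ,  0.3]), array([ 0. , -0.3])]
blade+y root [ 0.64121509 -0.20161293  0.15777963] [array([ 0., -0.]), array([-0.,  0.])]
blade-y root [ 0.6406528  -0.21360163  0.15798221] [array([-0. ,  0.1]), array([ 0. , -0.1])]
posttop [array([ 0.6753, -0.176 ,  0.225 ]), array([ 0.6849, -0.177 ,  0.225 ]), array([ 0.6841, -0.1909,  0.225 ]), array([ 0.6744, -0.1902,  0.225 ])]
pan [ 0.64866738 -0.08472884  0.15409368] [array([ 0.2, -0.9]), array([-0. ,  0.8])]
pan [ 0.44538369 -0.06981717  0.15232749] [array([0.2, 0.8]), array([-0.3, -0.7])]
```

Run:
```python
from h import *
m2=ld('w2');m3=ld('w3')
Q=np.array([onz(m2,*p,.184) for p in((263,23),(331,23),(332,208),(273,208))]);print(Q.round(4),Q.mean(0))
Q=np.array([onz(m3,*p,.184) for p in((117,33),(178,33),(193,203),(149,204))]);print(Q.round(4),Q.mean(0))
for p,q in(((263,23),(117,33)),((331,23),(178,33))): print(tri([(m2,*p),(m3,*q)]))
```

```text
[[ 0.4792 -0.0814  0.184 ]
 [ 0.516  -0.0841  0.184 ]
 [ 0.5102 -0.1908  0.184 ]
 [ 0.4717 -0.188   0.184 ]] [ 0.49428004 -0.13607191  0.184     ]
[[ 0.4813 -0.0812  0.184 ]
 [ 0.5198 -0.0841  0.184 ]
 [ 0.5061 -0.1974  0.184 ]
 [ 0.4728 -0.1957  0.184 ]] [ 0.49501533 -0.13959661  0.184     ]
(array([ 0.47853469, -0.08025996,  0.1790987 ]), [array([-0. , -0.2]), array([0.1, 0.2])])
(array([ 0.51644094, -0.08240938,  0.17528224]), [array([-0. , -0.1]), array([0. , 0.1])])
```

Request:
arm_command:
  series:
    - [62,[-55,-30,0],0]
    - [62,[-111,-61,10],0]
    - [62,[-111,-61,45],0]
    - [62,[-111,-61,75],0]
    - [62,[-111,-61,90],0]
    - [62,[-111,-61,97],0]
    - [62,[-111,-61,97],0]
  squeeze: 25

```text
t: 2.92
eef_pos: [0.4944, -0.1393, 0.1815]
tool_rot: [0.0, 0.999, -0.037, 0.0]
contact_force: [0.7, 0.3, 0.0]
gripper_width: 0.725
```

Run:
```python
from h import *
snap('w4')
```

```text
2.925 [ 0.4944 -0.1393  0.1815] [ 0.      0.9993 -0.0367  0.    ] [0.75 0.28 0.05] 0.725 0.015
```

View pics/w4.png

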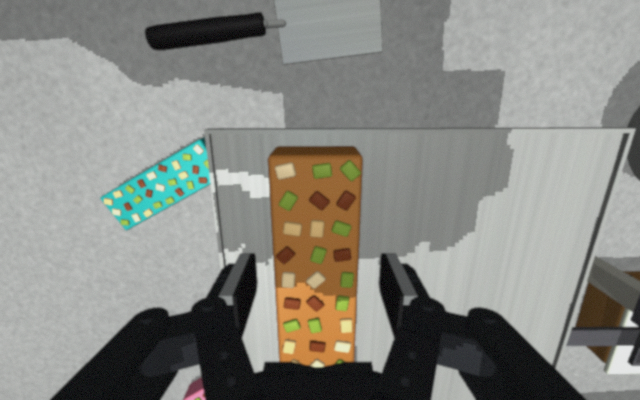

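Request:
arm_command:
  series:
    - [45,[0,0,0],0]
    - [36,[0,0,0],0]
    - [36,[0,0,0],0]
    - [36,[0,0,0],0]
    - [36,[0,0,-3],0]
    - [36,[0,0,-7],0]
    - [36,[0,0,-12],0]
    - [36,[0,0,-17],0]
  squeeze: 30

```text
t: 3.98
eef_pos: [0.4942, -0.139, 0.1986]
tool_rot: [0.0, 0.999, -0.036, -0.0]
contact_force: [0.2, 0.4, -1.1]
gripper_width: 0.454
```

Request:
arm_command:
  series:
    - [36,[0,0,-5],0]
    - [36,[0,0,-10],0]
    - [36,[0,0,-15],0]
    - [36,[0,0,-20],0]
    - [36,[0,0,-27],0]
    - [36,[0,0,-40],0]
    - [36,[0,0,-65],0]
    - [36,[0,0,-90],0]

```text
t: 4.97
eef_pos: [0.4943, -0.139, 0.2897]
tool_rot: [-0.0, 0.999, -0.036, 0.0]
contact_force: [0.4, -0.2, -1.9]
gripper_width: 0.456
```

Run:
```python
from h import *
a,m=snap('w5');b,_=snap('s5','scene')
crop('s5',180,80,430,400,1.8)
```

```text
4.975 [ 0.4943 -0.139   0.2897] [-0.000e+00  9.993e-01 -3.640e-02  1.000e-04] [ 0.41 -0.18 -1.9 ] 0.456 0.423
5.025 [ 0.4961 -0.1391  0.2932] [ 6.000e-04  9.993e-01 -3.640e-02  2.800e-03] [ 0.68 -0.49  0.96] 0.461 0.091
```

View pics/w5.png

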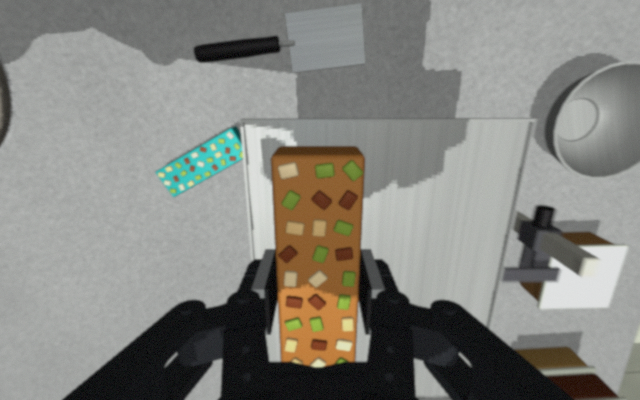

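View pics/s5_c.png

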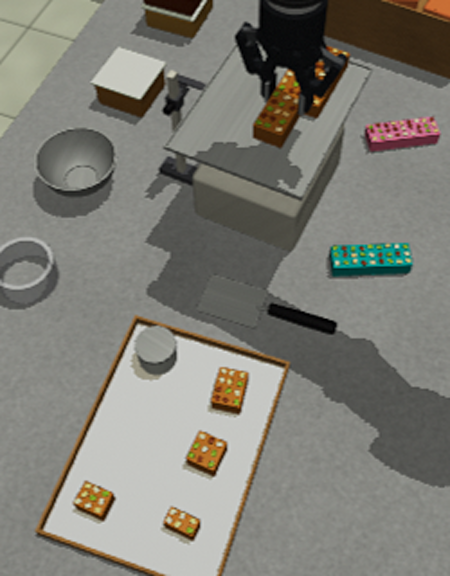

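Request:
arm_command:
  series:
    - [36,[5,-55,0],-0.02]
    - [36,[11,-110,0],-0.04]
    - [36,[17,-165,0],-0.06]
    - [36,[23,-220,20],-0.08]
    - [36,[29,-275,45],-0.1]
    - [36,[35,-330,75],-0.128]
    - [36,[42,-384,100],-0.128]
    - [36,[42,-384,120],-0.128]

```text
t: 6.08
eef_pos: [0.5627, 0.2469, 0.1667]
tool_rot: [-0.002, 1.0, 0.031, -0.001]
contact_force: [0.2, -0.4, -1.4]
gripper_width: 0.462
```

Request:
arm_command:
  series:
    - [36,[0,0,0],0]
    - [36,[0,0,0],0]

```text
t: 6.32
eef_pos: [0.5648, 0.2392, 0.1687]
tool_rot: [0.0, 1.0, 0.026, 0.0]
contact_force: [0.8, 0.1, -1.1]
gripper_width: 0.456
```

Run:
```python
from h import *
a,m=snap('w6')
```

```text
6.325 [0.5648 0.2392 0.1687] [4.000e-04 9.997e-01 2.640e-02 3.000e-04] [ 0.79  0.08 -1.15] 0.456 0.015
```

View pics/w6.png

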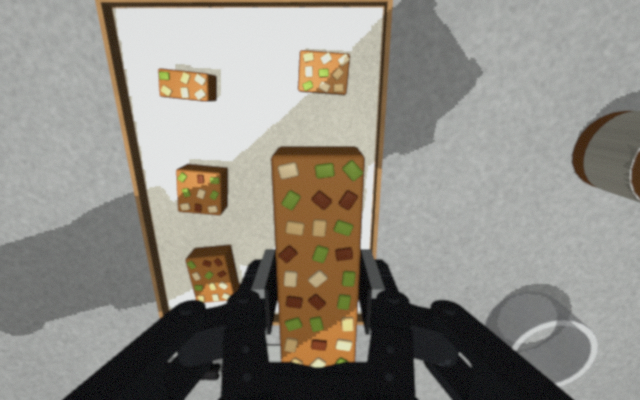

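Run:
```python
from h import *
m=ld('w6')
a=onz(m,97,4,.018);b=onz(m,391,2,.018);print(a,b,np.linalg.norm(a-b),np.arctan2(*(b-a)[[1,0]]))
for n,c in dict(p1=[(160,69),(210,73),(208,101),(159,97)],p2=[(302,51),(349,53),(347,94),(299,92)],p3=[(179,173),(223,173),(223,213),(179,209)],p4=[(187,254),(230,252)]).items():
    Q=np.array([onz(m,*p,.03) for p in c]);print(n,Q.mean(0).round(4),(Q[:,:2]*1000).round().tolist())
```

```text
[0.3857835  0.37830635 0.018     ] [0.6133522  0.39186775 0.018     ] 0.22797242091465827 0.059522137507357256
p1 [0.4532 0.3225 0.03  ] [[435.0, 333.0], [474.0, 333.0], [471.0, 311.0], [432.0, 312.0]]
p2 [0.5646 0.3376 0.03  ] [[546.0, 352.0], [583.0, 353.0], [584.0, 323.0], [545.0, 322.0]]
p3 [0.4605 0.2328 0.03  ] [[442.0, 250.0], [481.0, 252.0], [479.0, 214.0], [439.0, 216.0]]
p4 [0.4635 0.172  0.03  ] [[443.0, 170.0], [484.0, 174.0]]
```

Request:
arm_command:
  series:
    - [36,[0,0,50],0]
    - [36,[0,0,95],0]
    - [36,[0,0,120],0]
    - [36,[0,0,132],0]
    - [36,[0,0,137],0]
    - [36,[0,0,140],0]
    - [36,[0,0,140],0]
    - [36,[0,0,140],0]

```text
t: 7.38
eef_pos: [0.565, 0.2404, 0.0323]
tool_rot: [0.001, 1.0, 0.027, 0.001]
contact_force: [-8.2, -5.4, 21.4]
gripper_width: 0.459
```

Request:
arm_command:
  series:
    - [36,[0,0,-2],0]
    - [36,[0,0,-4],0]
    - [36,[0,0,-4],0]

```text
t: 7.75
eef_pos: [0.5647, 0.241, 0.0328]
tool_rot: [-0.0, 1.0, 0.027, 0.001]
contact_force: [-0.1, -0.1, -2.2]
gripper_width: 0.459
```

Run:
```python
from h import *
a,m=snap('w7')
```

```text
7.75 [0.5647 0.241  0.0328] [-2.000e-04  9.996e-01  2.740e-02  5.000e-04] [-0.13 -0.14 -2.19] 0.459 0.01
```

View pics/w7.png

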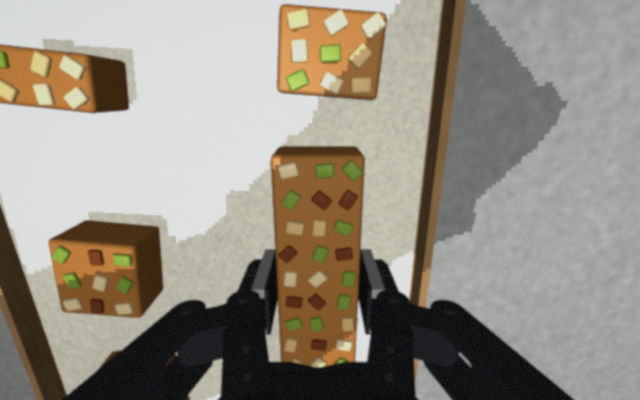

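Request:
arm_command:
  series:
    - [36,[0,0,1],0]
    - [44,[0,0,1],0]
    - [60,[0,0,0],0]
    - [60,[0,0,0],0]
    - [60,[0,0,-10],0]
    - [60,[0,0,-45],0]
    - [60,[0,0,-100],0]
    - [60,[0,0,-150],0]

```text
t: 8.8
eef_pos: [0.5642, 0.241, 0.1847]
tool_rot: [-0.0, 1.0, 0.028, 0.0]
contact_force: [1.8, 0.4, -0.7]
gripper_width: 0.704
```

Run:
```python
from h import *
a,m=snap('w8')
```

```text
8.8 [0.5642 0.241  0.1847] [-2.000e-04  9.996e-01  2.760e-02  3.000e-04] [ 1.84  0.42 -0.72] 0.704 0.699
```

View pics/w8.png

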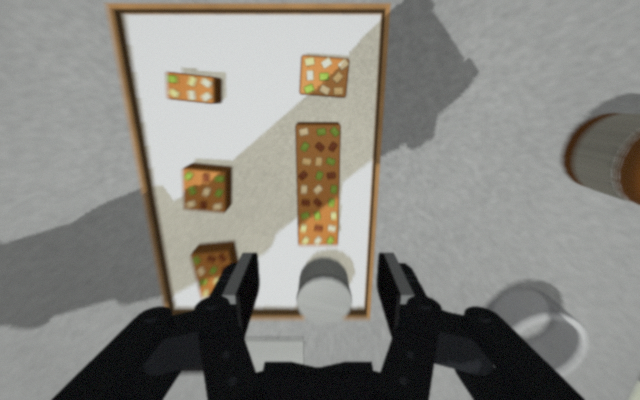

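Request:
arm_command:
  series:
    - [60,[-45,40,0],0]
    - [60,[-95,80,25],0]
    - [60,[-105,90,65],0]
    - [60,[-105,90,80],0]
    - [60,[-105,90,80],0]

```text
t: 9.48
eef_pos: [0.4651, 0.1464, 0.1023]
tool_rot: [-0.0, 1.0, 0.028, -0.0]
contact_force: [0.7, 0.2, 0.7]
gripper_width: 0.703
```

Run:
```python
from h import *
a,m=snap('w9')
```

```text
9.475 [0.4651 0.1464 0.1023] [-4.000e-04  9.996e-01  2.790e-02 -1.000e-04] [0.73 0.15 0.74] 0.703 0.035
```

View pics/w9.png

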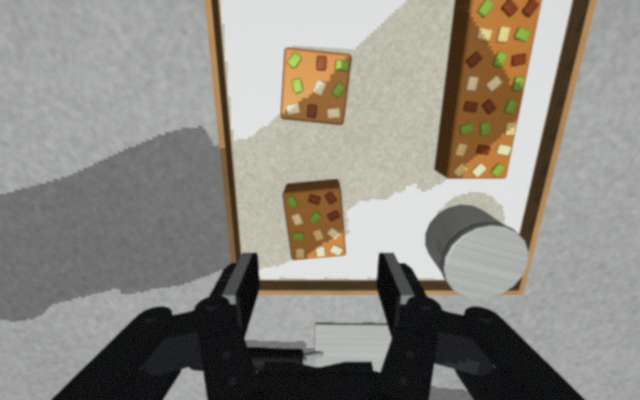

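```bash
cat >> h.py <<'E'
def goto(xy,s=None):
    s=status.get_obs();T=Rq(s['tool_rot']);d=np.array([xy[0]-s['eef_pos'][0],xy[1]-s['eef_pos'][1],0]);return (T.T@d*1000).round(1)
E
python3 - <<'E'
from h import *
m=ld('w9')
Q=np.array([onz(m,*p,.03) for p in [(286,192),(340,188),(346,256),(292,260)]]);print(Q.mean(0),(Q*1000).round(),goto(Q.mean(0)))
d=Q[1]-Q[0]+Q[2]-Q[3];print(np.arctan2(d[1],d[0]))
Q=np.array([onz(m,*p,.03) for p in [(284,48),(350,51),(344,124),(281,119)]]);print('p3',Q.mean(0))
E
```

```text
[0.46398315 0.14249193 0.03      ] [[443. 166.  30.]
 [478. 170.  30.]
 [487. 120.  30.]
 [448. 114.  30.]] [-2.   4.3 -0. ]
0.13731794522029375
p3 [0.45821976 0.23280479 0.03      ]
```

Request:
arm_command:
  series:
    - [60,[-2,4,30],-0.07]
    - [60,[-2,4,55],-0.07]
    - [60,[-2,4,70],-0.07]
    - [60,[-2,4,76],-0.07]
    - [44,[-2,4,76],-0.07]
    - [34,[-2,4,76],-0.07]
    - [34,[-2,4,76],-0.07]
    - [34,[-2,4,76],-0.07]
  squeeze: 25

```text
t: 10.52
eef_pos: [0.4632, 0.1414, 0.027]
tool_rot: [-0.0, 0.998, 0.062, 0.001]
contact_force: [0.3, -0.5, 7.2]
gripper_width: 0.463
```

Request:
arm_command:
  series:
    - [34,[0,0,-15],0]
    - [34,[0,0,-60],0]
    - [34,[0,0,-120],0]
    - [34,[0,0,-180],0]
    - [34,[0,0,-220],0]
    - [34,[0,0,-240],0]

```text
t: 11.28
eef_pos: [0.4629, 0.1415, 0.2696]
tool_rot: [-0.0, 0.998, 0.063, 0.002]
contact_force: [1.7, 0.8, -0.5]
gripper_width: 0.465
```

Run:
```python
from h import *
a,m=snap('w10');print(goto((.555,-.20)))
```

```text
11.275 [0.4629 0.1415 0.2696] [-1.00e-04  9.98e-01  6.25e-02  1.90e-03] [ 1.71  0.82 -0.52] 0.465 0.32
[4.800e+01 3.506e+02 2.000e-01]
```

View pics/w10.png

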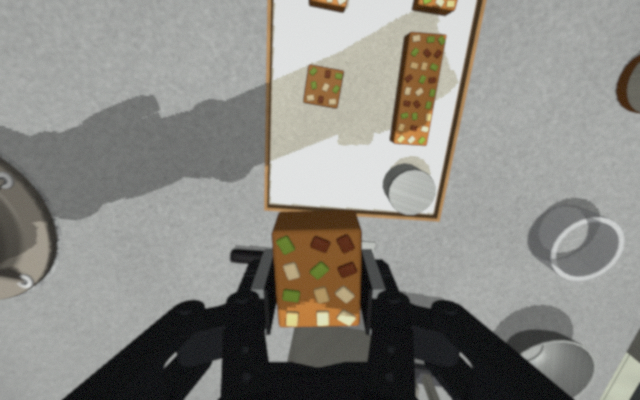

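Request:
arm_command:
  series:
    - [34,[0,55,0],0.05]
    - [34,[0,110,0],0.1]
    - [34,[0,165,0],0.15]
    - [34,[0,220,0],0.2]
    - [34,[0,275,0],0.2]
    - [34,[0,330,0],0.2]
    - [34,[-1,344,0],0.2]
    - [34,[-1,344,0],0.2]

```text
t: 12.32
eef_pos: [0.5038, -0.2006, 0.2658]
tool_rot: [-0.0, 0.999, -0.038, -0.001]
contact_force: [-0.4, 0.8, -0.6]
gripper_width: 0.463
```

Request:
arm_command:
  series:
    - [34,[0,0,0],0]
    - [34,[0,0,0],0]

```text
t: 12.58
eef_pos: [0.5046, -0.1984, 0.2665]
tool_rot: [-0.0, 0.999, -0.036, 0.0]
contact_force: [-0.0, 0.9, -0.8]
gripper_width: 0.463
```

Run:
```python
from h import *
a,m=snap('w11');crop('w11',460,100,620,240,5)
```

```text
12.575 [ 0.5046 -0.1984  0.2665] [-2.000e-04  9.994e-01 -3.600e-02  0.000e+00] [-0.03  0.89 -0.75] 0.463 0.007
```

View pics/w11.png

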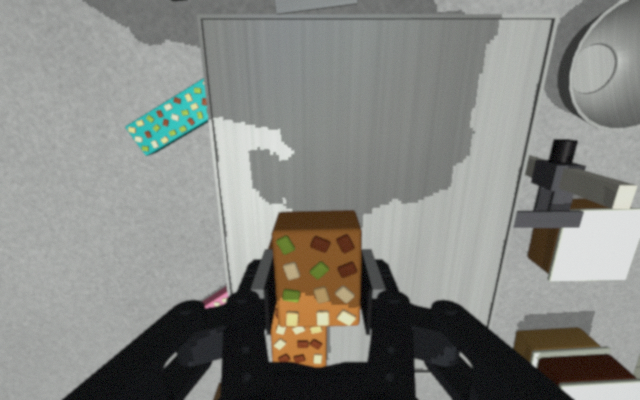

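View pics/w11_c.png

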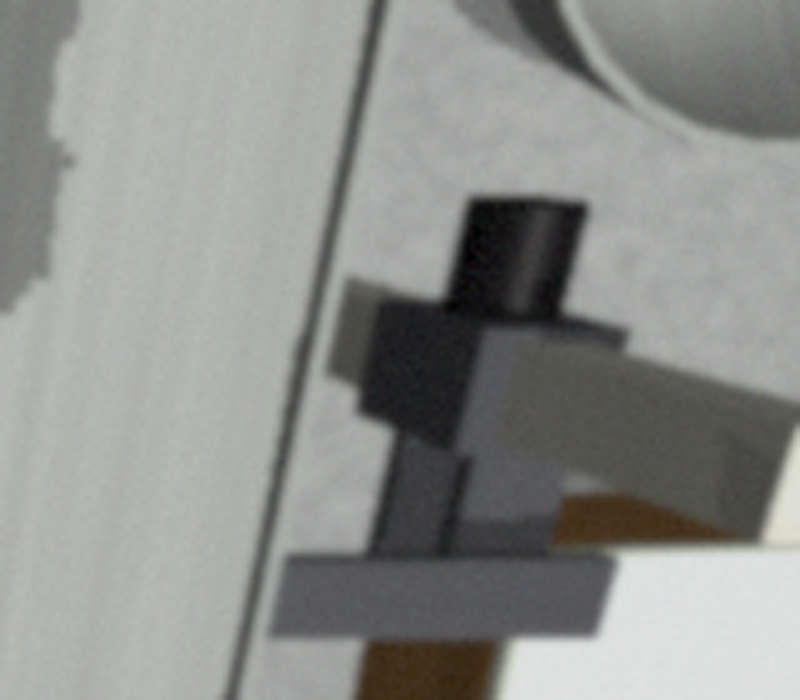

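Request:
arm_command:
  series:
    - [34,[50,0,-10],0]
    - [34,[90,0,-15],0]
    - [34,[90,0,-15],0]
    - [34,[90,0,-15],0]
    - [34,[90,0,-15],0]

```text
t: 13.25
eef_pos: [0.5931, -0.207, 0.2812]
tool_rot: [0.0, 0.999, -0.038, -0.0]
contact_force: [0.2, 0.3, -1.1]
gripper_width: 0.466
```

Run:
```python
from h import *
a,m=snap('w12');crop('w12',310,100,470,240,5)
```

```text
13.25 [ 0.5931 -0.207   0.2812] [ 2.000e-04  9.993e-01 -3.750e-02 -5.000e-04] [ 0.16  0.34 -1.14] 0.466 0.004
```

View pics/w12.png

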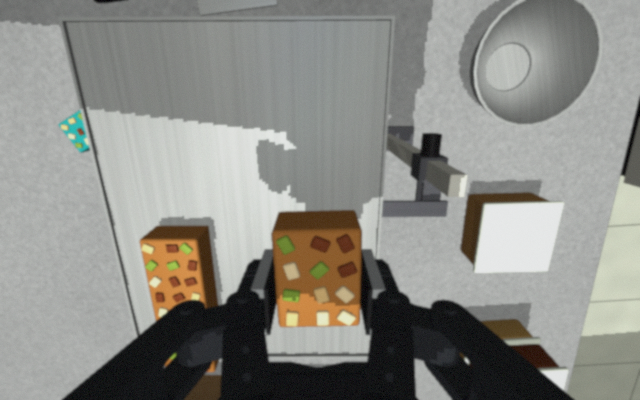

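View pics/w12_c.png

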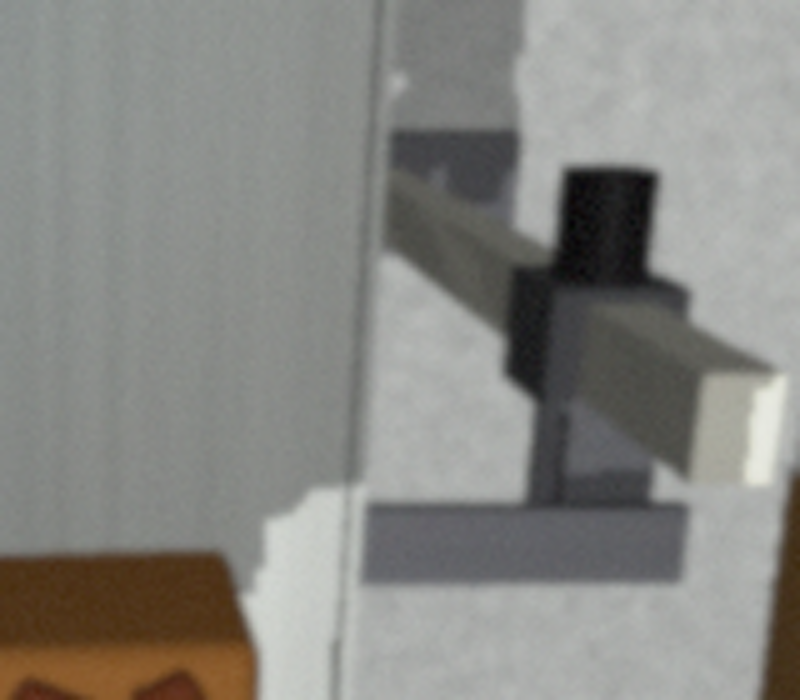

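Run:
```python
from h import *
m2=ld('w11');m3=ld('w12')
a=lambda x,y:(m2,x/5+460-.4,y/5+100-.4)
b=lambda x,y:(m3,x/5+310-.4,y/5+100-.4)
for n,p,q in[('tip+y',(615,558),(687,507)),('tip-y',(599,636),(682,582)),('clamp top-left back',(470,325),(555,288)),('clamp left',(360,412),(507,375))]:
    print(n,*tri([a(*p),b(*q)]))
for p,q in(((553.5,18.5),(393.5,17.5)),((201,17.5),(65,20.5))): print('pan',*tri([(m2,*p),(m3,*q)]))
print('posttop',[onz(*b(*p),.225).round(4) for p in((700,372),(785,375),(770,488),(692,484))])
def L(m,p,q,z):return np.linalg.norm(onz(m,*p,z)-onz(m,*q,z))*1e3
for n,p,q in(('w2',(541.5,17.5),(215.5,17)),('w3',(374,26),(91,28.5)),('w11',(553.5,18.5),(201,17.5)),('w12',(393.5,17.5),(65,20.5))):
    m=ld(n);print(n,[(z,L(m,p,q,z).round(1)) for z in(.15,.155,.16,.185,.19,.195)])
```

```text
tip+y [ 0.68874167 -0.20624582  0.190869  ] [array([-0. ,  0.1]), array([ 0. , -0.1])]
tip-y [ 0.68854657 -0.21795077  0.19126558] [array([-0. ,  0.2]), array([ 0. , -0.1])]
clamp top-left back [ 0.67214764 -0.17469092  0.17863286] [array([-0. ,  0.1]), array([ 0. , -0.1])]
clamp left [ 0.67010077 -0.19190709  0.16212764] [array([-0. ,  0.2]), array([ 0. , -0.2])]
pan [ 0.64904099 -0.08421758  0.18962777] [array([ 0.4, -1.1]), array([-0.1,  1. ])]
pan [ 0.44657453 -0.07014866  0.19036089] [array([0.1, 0.4]), array([-0.1, -0.3])]
posttop [array([ 0.6752, -0.1763,  0.225 ]), array([ 0.6854, -0.1774,  0.225 ]), array([ 0.6847, -0.1918,  0.225 ]), array([ 0.6751, -0.1905,  0.225 ])]
w2 [(0.15, np.float64(207.1)), (0.155, np.float64(202.5)), (0.16, np.float64(197.9)), (0.185, np.float64(174.8)), (0.19, np.float64(170.2)), (0.195, np.float64(165.5))]
w3 [(0.15, np.float64(205.9)), (0.155, np.float64(201.8)), (0.16, np.float64(197.8)), (0.185, np.float64(177.5)), (0.19, np.float64(173.4)), (0.195, np.float64(169.4))]
w11 [(0.15, np.float64(242.8)), (0.155, np.float64(237.8)), (0.16, np.float64(232.8)), (0.185, np.float64(207.8)), (0.19, np.float64(202.8)), (0.195, np.float64(197.8))]
w12 [(0.15, np.float64(240.5)), (0.155, np.float64(235.8)), (0.16, np.float64(231.2)), (0.185, np.float64(207.8)), (0.19, np.float64(203.1)), (0.195, np.float64(198.5))]
```

Request:
arm_command:
  series:
    - [34,[-50,-28,0],0]
    - [34,[-105,-59,0],0]
    - [34,[-105,-59,35],0]
    - [34,[-105,-59,55],0]
    - [34,[-105,-59,62],0]
    - [34,[-105,-59,62],0]

```text
t: 14.05
eef_pos: [0.4938, -0.1405, 0.2195]
tool_rot: [0.0, 0.999, -0.038, -0.0]
contact_force: [0.4, -0.2, -0.3]
gripper_width: 0.463
```

Run:
```python
from h import *
a,m=snap('w13')
```

```text
14.05 [ 0.4938 -0.1405  0.2195] [ 0.000e+00  9.993e-01 -3.760e-02 -1.000e-04] [ 0.43 -0.16 -0.26] 0.463 0.022
```

View pics/w13.png

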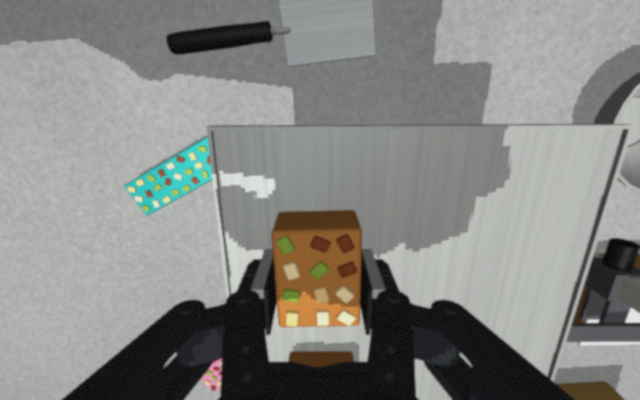

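Request:
arm_command:
  series:
    - [34,[0,0,3],0]
    - [34,[0,0,6],0]
    - [34,[0,0,9],0]
    - [34,[0,0,12],0]
    - [34,[0,0,15],0]
    - [34,[0,0,18],0]
    - [34,[0,0,18],0]
    - [34,[0,0,18],0]

```text
t: 15.1
eef_pos: [0.4938, -0.1403, 0.2013]
tool_rot: [-0.0, 0.999, -0.037, -0.0]
contact_force: [-1.0, 0.1, 0.8]
gripper_width: 0.465
```

Run:
```python
from h import *
a,m=snap('w14')
```

```text
15.1 [ 0.4938 -0.1403  0.2013] [-0.000e+00  9.993e-01 -3.750e-02 -2.000e-04] [-1.    0.09  0.79] 0.465 0.002
```

View pics/w14.png

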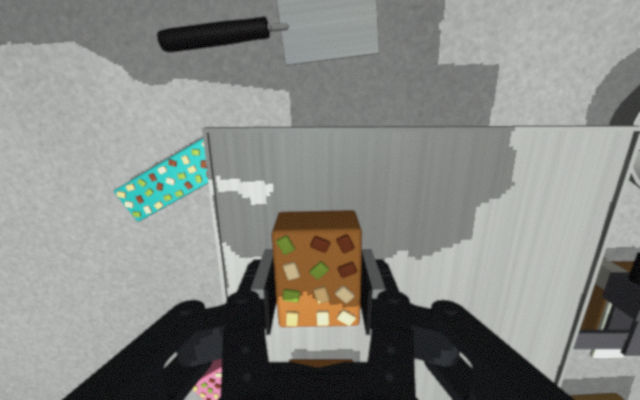

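Request:
arm_command:
  series:
    - [44,[0,0,0],0]
    - [50,[0,0,0],0]
    - [60,[0,0,0],0]
    - [60,[0,0,-10],0]
    - [60,[0,0,-30],0]
    - [60,[0,0,-60],0]
    - [60,[10,55,-70],0]
    - [60,[10,62,-70],0]

```text
t: 16.15
eef_pos: [0.4995, -0.2074, 0.2729]
tool_rot: [0.001, 0.999, -0.04, 0.001]
contact_force: [-0.3, 0.0, -0.2]
gripper_width: 0.701
```

Request:
arm_command:
  series:
    - [60,[0,0,0],0]
    - [60,[0,0,0],0]
    - [60,[0,0,0],0]
    - [60,[0,0,0],0]

```text
t: 16.65
eef_pos: [0.4993, -0.2022, 0.2712]
tool_rot: [-0.0, 0.999, -0.037, -0.0]
contact_force: [-0.6, -0.2, 0.3]
gripper_width: 0.702
```

Run:
```python
from h import *
a,m=snap('w15');crop('w15',460,100,620,240,5)
```

```text
16.65 [ 0.4993 -0.2022  0.2712] [-1.000e-04  9.993e-01 -3.690e-02 -1.000e-04] [-0.58 -0.25  0.27] 0.702 0.005
```

View pics/w15.png

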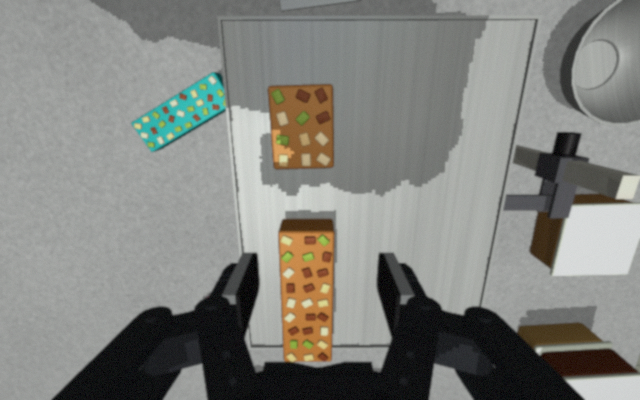

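View pics/w15_c.png

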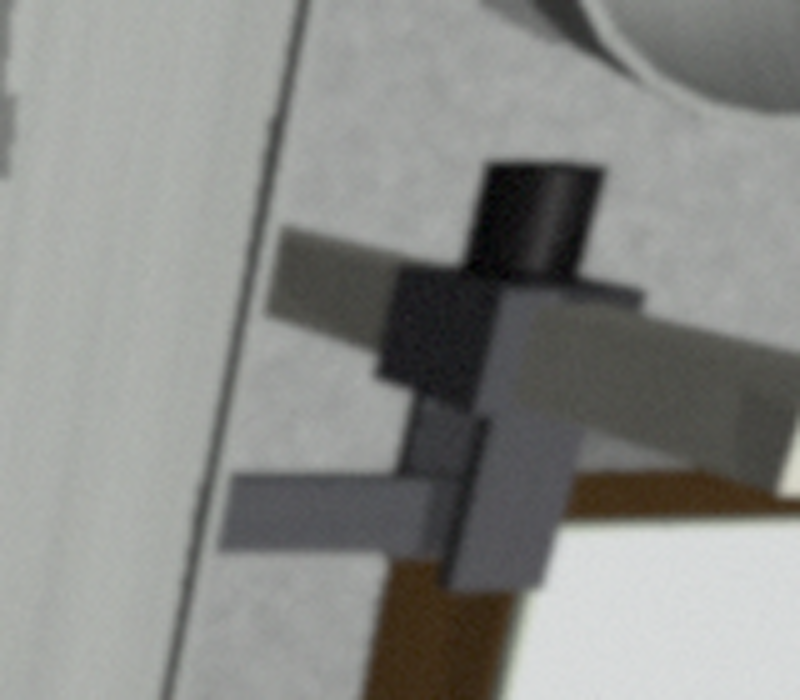

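```bash
cat > pan.py <<'E'
from h import *
import sys
# subpixel pan +y-edge-adjacent side edges: dark line columns at several rows
def edges(n,rows,xl,xr):
    g=cv2.cvtColor(cv2.imread(f'pics/{n}.png'),cv2.COLOR_BGR2GRAY).astype(float)
    out=[]
    for r in rows:
        a=g[r-1:r+2].mean(0)
        for lo,hi in(xl,xr):
            s=a[lo:hi];bg=np.median(s);w=np.clip(s.max()*0+np.percentile(s,60)-s-12,0,None)
            k=s.argmin();i=np.arange(max(0,k-2),min(len(s),k+3));out.append(lo+(w[i]*i).sum()/max(w[i].sum(),1e-6))
    return np.array(out).reshape(-1,2)
E
python3 - <<'E'
from pan import *
from scipy.optimize import brentq
c,s=np.cos(-.073),np.sin(-.073);X=np.array([c,s])
for n,xl,xr in(('w2',(212,236),(525,545)),('w11',(198,222),(535,556)),('w15',(218,240),(520,541))):
    rows=[40,60];E=edges(n,rows,xl,xr);m=ld(n)
    for r,(a,b) in zip(rows,E):
        z=brentq(lambda z:(onz(m,b,r,z)-onz(m,a,r,z))[:2]@X-.2,.1,.25);print(n,r,a.round(1),b.round(1),round(z,4))
# blade edge method: find z such that +y/-y edge pixel lies at scale y of tip
Y=np.array([-s,c]);ty=np.array([.68874,-.20625])@Y;ty2=np.array([.68855,-.21795])@Y
for n,k,o,p1,p2 in(('w2',5,(480,100),(300,487),(300,562)),('w11',5,(460,100),(450,556),(450,635)),('w15',5,(460,100),(330,475),(330,551))):
    m=ld(n)
    for p,t in((p1,ty),(p2,ty2)):
        u,v=p[0]/k+o[0]-.4,p[1]/k+o[1]-.4
        print(n,'blade',round(brentq(lambda z:onz(m,u,v,z)[:2]@Y-t,.05,.3),4))
E
```

```text
w2 40 218.9 536.2 0.1564
w2 60 220.8 532.2 0.1564
w11 40 203.5 548.3 0.1924
w11 60 205.6 544.1 0.1924
w15 40 222.7 532.0 0.1741
w15 60 224.7 528.0 0.174
w2 blade 0.1544
w2 blade 0.1552
w11 blade 0.19
w11 blade 0.1907
w15 blade 0.1715
w15 blade 0.1734
```

Request:
arm_command:
  series:
    - [60,[15,0,20],0]
    - [60,[25,0,33],0]
    - [60,[25,0,33],0]
    - [60,[25,0,33],0]
    - [60,[25,0,33],0]

```text
t: 17.32
eef_pos: [0.5242, -0.2049, 0.2389]
tool_rot: [0.0, 0.999, -0.038, 0.0]
contact_force: [-0.1, 0.2, 0.7]
gripper_width: 0.706
```

Run:
```python
from h import *
a,m=snap('w16');crop('w16',480,100,640,240,5)
```

```text
17.325 [ 0.5242 -0.2049  0.2389] [ 2.000e-04  9.993e-01 -3.760e-02  4.000e-04] [-0.06  0.2   0.66] 0.706 0.002
```

Request:
arm_command:
  series:
    - [60,[40,0,0],0]
    - [60,[75,0,0],0]
    - [60,[75,0,0],0]
    - [60,[75,0,0],0]

```text
t: 17.88
eef_pos: [0.5982, -0.2105, 0.2383]
tool_rot: [0.0, 0.999, -0.038, -0.0]
contact_force: [-0.3, 0.8, -0.5]
gripper_width: 0.698
```

Run:
```python
from h import *
a,m=snap('w17');crop('w17',360,100,520,240,5)
```

```text
17.875 [ 0.5982 -0.2105  0.2383] [ 1.000e-04  9.993e-01 -3.760e-02 -4.000e-04] [-0.27  0.84 -0.48] 0.698 0.014
```

View pics/w16_c.png

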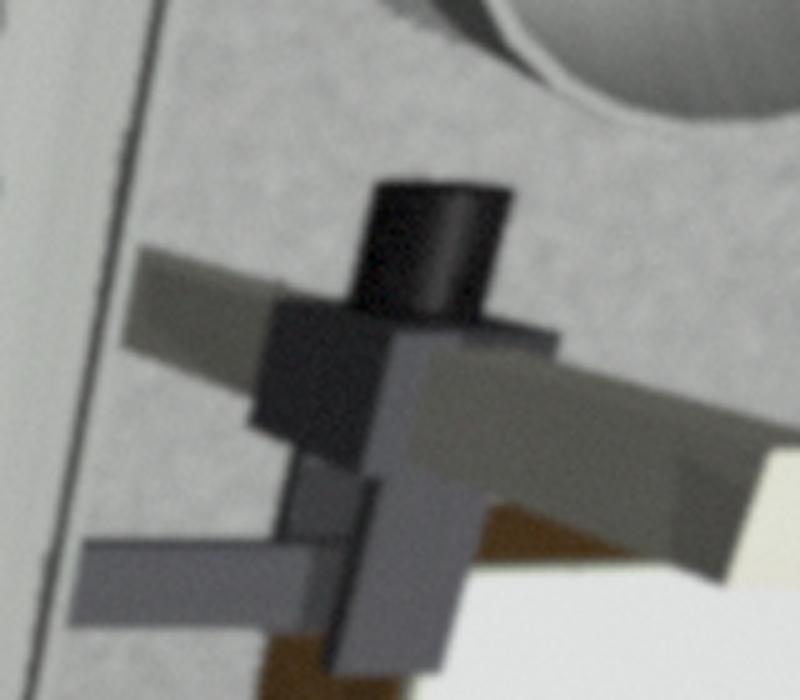

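View pics/w17_c.png

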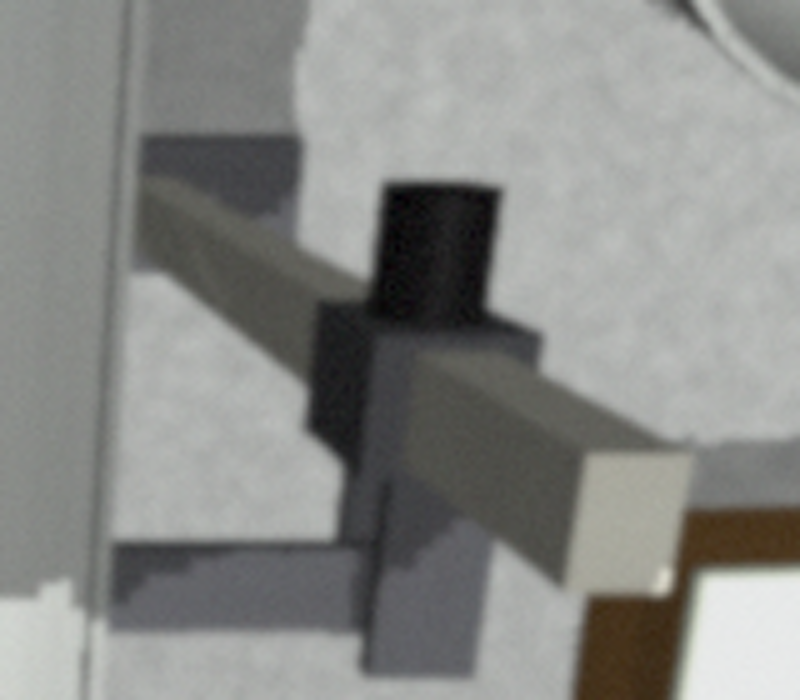

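View pics/w17.png

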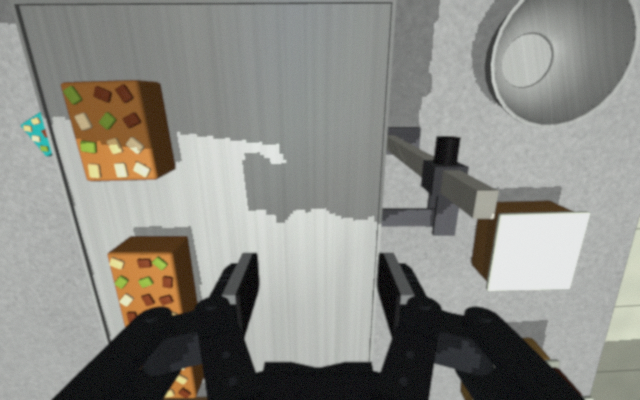

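Run:
```python
from pan import *
from scipy.optimize import brentq
o={'w2':(5,480,100),'w3':(6,350,110),'w15':(5,460,100),'w16':(5,480,100),'w17':(5,360,100)}
def P(n,x,y):k,a,b=o[n];return (ld(n),x/k+a-.5+.5/k,y/k+b-.5+.5/k)
R=[P('w2',572,652),P('w3',490,630),P('w15',541,590),P('w16',440,672),P('w17',473,677)]
print('jawR',*tri(R));
for i,j in((0,1),(2,4),(3,4),(0,4)):print(tri([R[i],R[j]])[0])
L=[P('w2',466,650),P('w3',380,630),P('w15',446,588),P('w16',331,672),P('w17',364,675)];print('jawL',*tri(L))
print('knob',*tri([P('w2',512,185),P('w3',398,130),P('w15',487,165),P('w16',375,183),P('w17',385,186)]))
c,s=np.cos(-.073),np.sin(-.073);X=np.array([c,s])
for n,xl,xr in(('w16',(185,215),(530,560)),('w17',(15,50),(375,396))):
    rows=[40,60] ;E=edges(n,rows,xl,xr);m=ld(n)
    for r,(a,b) in zip(rows,E):
        z=brentq(lambda z:(onz(m,b,r,z)-onz(m,a,r,z))[:2]@X-.2,.1,.25);print(n,r,a.round(1),b.round(1),round(z,4))
```

```text
jawR [ 0.68575763 -0.22067949  0.18185102] [array([-0.5,  0.2]), array([ 0.1, -0.2]), array([ 0.3, -0.2]), array([0.2, 0.3]), array([-0.1, -0.1])]
[ 0.68547811 -0.2204057   0.18247537]
[ 0.6862093  -0.22116089  0.18106243]
[ 0.68604401 -0.22084158  0.18139288]
[ 0.68563354 -0.22042958  0.18232191]
jawL [ 0.67186789 -0.21965937  0.18142864] [array([-0.4,  0.3]), array([ 0.1, -0.4]), array([0.3, 0. ]), array([0. , 0.1]), array([-0.1,  0. ])]
knob [ 0.67611697 -0.15874796  0.16894021] [array([ 0. , -0.3]), array([0. , 0.3]), array([-0. , -0.2]), array([0.1, 0.3]), array([-0.1, -0.1])]
w16 40 185.0 552.1 0.177
w16 60 185.0 558.9 0.1839
w17 40 26.0 388.8 0.1743
w17 60 31.3 387.6 0.1744
```

Run:
```python
from h import *
a=cv2.imread('pics/w2.png')[180:235,545:605];b=cv2.imread('pics/w3.png')[180:220,400:440]
cv2.imwrite('pics/z1.png',np.hstack([cv2.resize(a,(600,550),interpolation=cv2.INTER_NEAREST)]))
cv2.imwrite('pics/z2.png',cv2.resize(b,(560,560),interpolation=cv2.INTER_NEAREST))
```

```text
(no output)
```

View pics/z1.png

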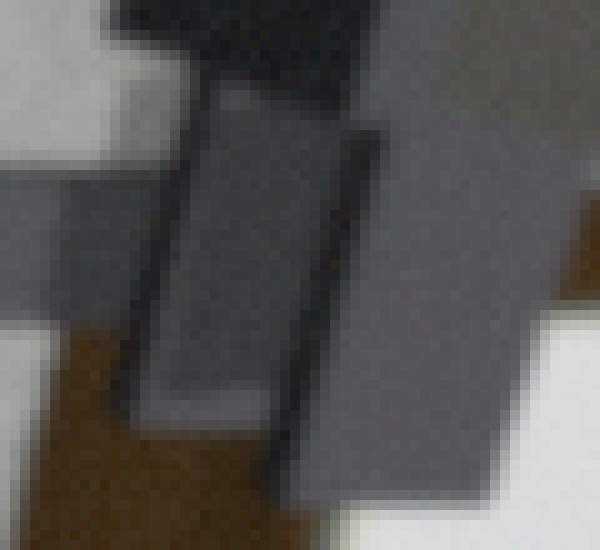

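View pics/z2.png

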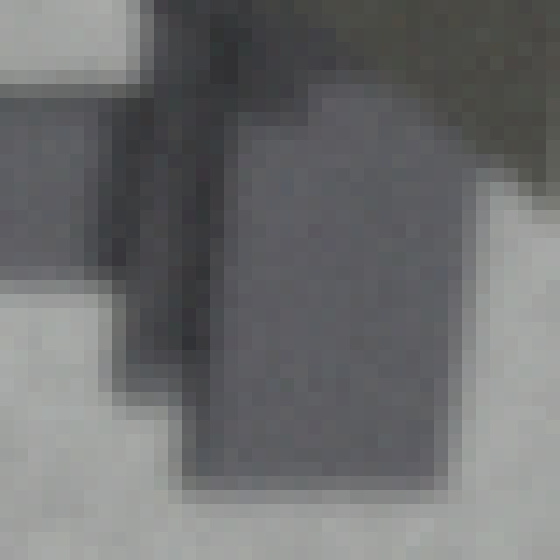

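Run:
```python
from h import *
from scipy.optimize import brentq
def zat(m,u,x,y): return brentq(lambda z:proj(m,[x,y,z])[0]-u,.1,.25)
m=ld('w2')
for n,c in(('upper bottom',268),('upper top',292),('low bottom',112),('low top',133)): print(n,round(zat(m,c/10+545-.5,.6719,-.2197),4))
for z in(.16,.18): print(proj(m,[.6719,-.2197,z]))
```

```text
upper bottom 0.1804
upper top 0.1825
low bottom 0.1657
low top 0.1678
[550.1075678  218.04342803]
[570.85867123 229.1009422 ]
```

Request:
arm_command:
  series:
    - [60,[0,20,-30],0.17]
    - [60,[0,60,-40],0.35]
    - [60,[10,100,-40],0.53]
    - [60,[30,140,-40],0.71]
    - [60,[55,155,-30],0.89]
    - [60,[69,155,-10],1.07]
    - [60,[69,155,5],1.25]
    - [60,[69,155,10],1.43]

```text
t: 18.92
eef_pos: [0.6547, -0.37, 0.227]
tool_rot: [0.0, 0.728, -0.686, -0.001]
contact_force: [0.9, 0.4, 0.4]
gripper_width: 0.704
```

Request:
arm_command:
  series:
    - [60,[0,0,0],0.07]
    - [60,[0,0,0],0.07]
    - [60,[0,0,0],0.07]

```text
t: 19.3
eef_pos: [0.6557, -0.3703, 0.2287]
tool_rot: [0.0, -0.706, 0.708, -0.0]
contact_force: [0.2, 0.6, 0.3]
gripper_width: 0.7
```

Run:
```python
from h import *
a,m=snap('w18');print([proj(m,[.6719,y,z]) for y in(-.22,) for z in (.17,.18)])
```

```text
19.3 [ 0.6557 -0.3703  0.2287] [ 0.000e+00 -7.060e-01  7.082e-01 -1.000e-04] [0.22 0.57 0.3 ] 0.7 0.005
[array([ 78.77327436, 206.46272966]), array([ 66.69588978, 212.11155152])]
```

View pics/w18.png

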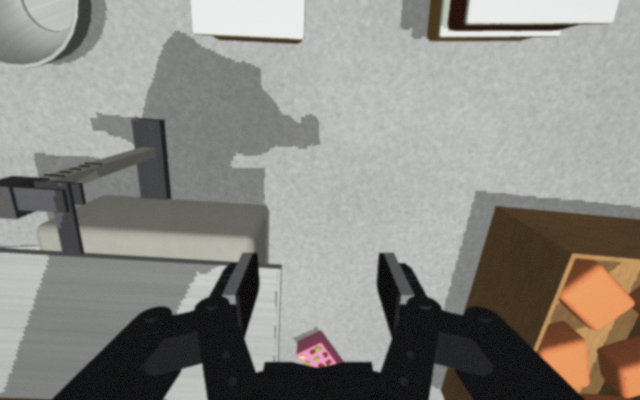

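Run:
```python
from h import *
crop('w18',0,170,110,270,7)
```

```text
(no output)
```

View pics/w18_c.png

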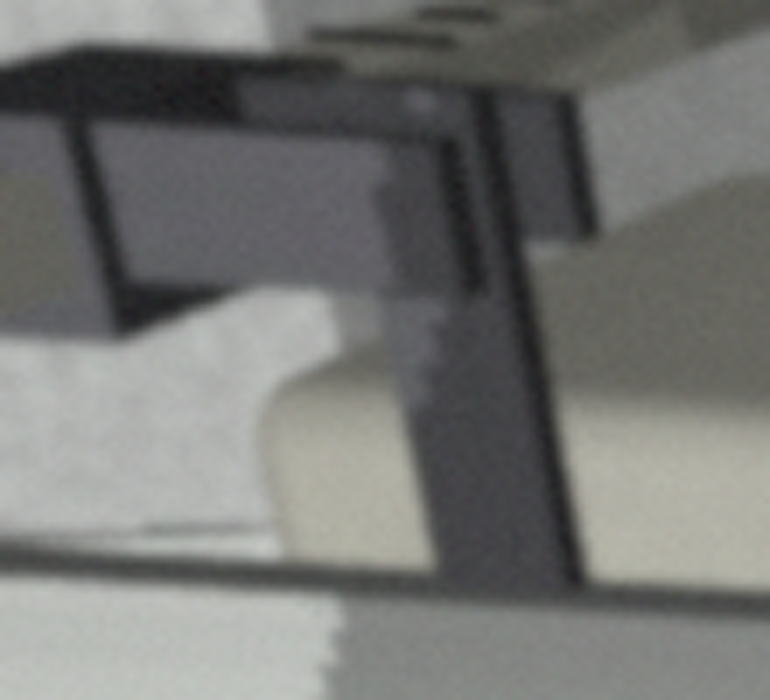

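Run:
```python
from h import *
a=cv2.imread('pics/w18.png');g=cv2.cvtColor(a,cv2.COLOR_BGR2GRAY)
for r in(198,200,202,204,206,208): print(r,g[r,58:92].tolist())
cv2.imwrite('pics/z3.png',cv2.resize(a[176:216,50:98],None,fx=14,fy=14,interpolation=cv2.INTER_NEAREST))
```

```text
198 [69, 66, 67, 66, 63, 49, 41, 33, 37, 53, 60, 51, 42, 39, 39, 48, 62, 65, 66, 68, 69, 71, 66, 54, 41, 40, 61, 98, 120, 127, 127, 125, 127, 124]
200 [67, 68, 71, 67, 67, 55, 46, 34, 33, 51, 60, 61, 47, 37, 35, 44, 60, 67, 69, 70, 69, 69, 68, 61, 46, 38, 47, 82, 109, 124, 126, 125, 118, 115]
202 [68, 69, 69, 70, 67, 61, 47, 39, 40, 41, 55, 63, 49, 42, 31, 36, 51, 62, 69, 69, 71, 66, 68, 66, 57, 44, 44, 71, 101, 110, 108, 100, 102, 95]
204 [65, 72, 70, 67, 71, 63, 55, 41, 34, 36, 51, 58, 59, 46, 34, 39, 58, 82, 91, 89, 93, 92, 88, 76, 74, 70, 76, 84, 96, 96, 97, 99, 99, 98]
206 [69, 68, 66, 70, 70, 63, 58, 45, 35, 34, 43, 58, 57, 50, 40, 36, 57, 90, 109, 116, 115, 109, 105, 98, 94, 99, 100, 99, 97, 99, 100, 101, 100, 97]
208 [64, 70, 67, 69, 68, 69, 63, 53, 40, 32, 41, 49, 59, 54, 46, 36, 45, 69, 90, 102, 101, 99, 98, 98, 99, 100, 98, 98, 100, 101, 99, 101, 99, 101]
```

View pics/z3.png

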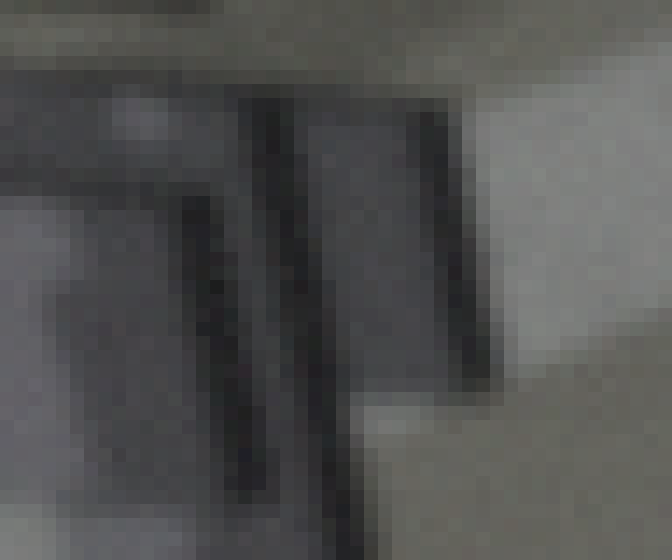

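Run:
```python
from h import *
from scipy.optimize import least_squares
m=ld('w18');Y=np.array([.0729,.9973]);X=np.array([.9973,-.0729])
def solve(u,v,yy):
    f=lambda p:proj(m,[*(p[0]*X+yy*Y),p[1]])-[u,v]
    return least_squares(f,[.69,.172]).x
for j in(-.1700,):
  print('upper',solve(65.4,200,j),'lower',solve(82.7,200,j))
for b in(-.1671,-.1677,-.1683): print(b,solve(71.6,200,b))
# pan lip -y? blade width check: other views of -y/+y blade edge (w11,w12)
```

```text
upper [0.69341844 0.17864219] lower [0.6888704  0.16525695]
-0.1671 [0.69044381 0.17048947]
-0.1677 [0.6907377 0.1712299]
-0.1683 [0.6910316  0.17197034]
```

Run:
```python
from h import *
a,m=snap('s20','scene');crop('s20',180,80,430,400,1.8)
a,m=snap('w20');
d=cv2.absdiff(a,cv2.imread('pics/w18.png'));print(d[170:270,0:110].mean(),d.mean())
```

```text
19.35 [ 0.6558 -0.3703  0.2287] [ 1.000e-04 -7.059e-01  7.083e-01 -1.000e-04] [-0.02  1.05  0.22] 0.702 0.006
19.4 [ 0.6559 -0.3703  0.2286] [ 1.000e-04 -7.058e-01  7.084e-01 -1.000e-04] [ 0.57 -0.38 -0.47] 0.702 0.006
3.2383636363636366 2.1935703125
```

View pics/s20_c.png

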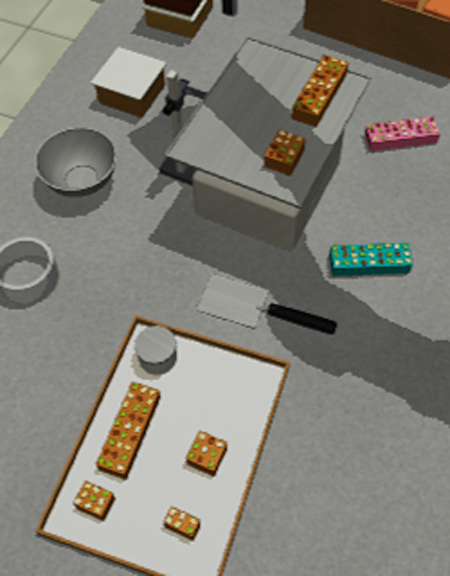

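The scene picture shows one bar and piece_4 on the pan. The other bar and three pieces lie in the tray, and the tin and spatula have not moved. The blade is between the jaws and the gripper is clear, so I'm handing in.

Run:
```python
from h import *
print(bot.hand_in())
```

```text
the job is handed in; nothing more can be done
None
```

I moved the bar nearer the tray off the pan into the tray's free place, then put piece_4 on the pan in its stead. The pointer came to rest inside the fork, so no further swap was needed. I handed in at about 19.4 s.

**Pointer height:** The side-on wrist picture shows the blade between the two jaws. My estimates put it about 1.5 mm below the middle. They disagreed, ranging from 0.7 to about 3 mm low, with one early pessimistic figure of 3.8 mm against the limit of 4 mm.

**Rest of the scene:** The last pictures show the remaining bar and piece_4 on the pan, and the other bar and pieces 1–3 in the tray. The tin, the spatula and the look-alikes appear where they were. The gripper is clear of everything, and the blade was at the same height in pictures over a second apart.

**Set-down force:** Setting the bar down in the tray briefly pressed with about 21 N, because it hung about 5 mm lower in the grip than I had reckoned. I backed off before releasing it. Closing on piece_4 showed a push of about 7 N, probably the fingertips on the tray floor.

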